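# Click the pill tin's day dial round and press its release

## Robot

A 6-joint arm with a two-finger parallel gripper is mounted at the origin on the work surface. World frame = base frame: x ahead of the robot, y to its left, z up, the work surface at z = 0. Lengths are in mm, angles in rad, forces in N, time in s.
With the tool pointing down it reaches from about 275 to 1000 mm from the base axis. Payload 8.4 kg.
Tool frame: the origin (TCP) lies midway between the tips of the shut fingers; the grasp point (between the pads) lies 19 mm behind it; z points along the fingers, y is the direction in which the jaws open and shut (so a half turn about z gives the same grasp; the last joint's range is limited). The gripper opens to 85 mm and grips with 20 to 120 N. Pads are 22 mm wide; open, the fingers measure 114 mm over their backs; the gripper's body (76 mm by 85 mm) begins 54 mm behind the grasp point. The pads swing forward as they close: fully open they stand 13 mm farther back than shut.
Start: joints at [1.307, 0.353, 1.633, -0, 1.155, -0.002], TCP at [161.761, 603.706, 231.281] pointing down, gripper open.
Joint ranges: [-2.63, 2.63], [-0.92, 2.1], [0.06, 2.66], [-1.3, 4.44], [0, 2.69], [-3.02, 3.02]. Speed limits (rad/s): [2.22, 2.22, 2.79, 3.14, 3.14, 3.14].

## Interface

Orientations are given as [roll, pitch, yaw] about the fixed x, y, z axes, in that order (R = Rz(yaw) Ry(pitch) Rx(roll)).
In Python, from rig import * gives the robot as it stands.
- The arm moves only by the tool play_rows, never from a script. Its argument "moves" is a list of rows, each a list of 3 entries, a list of its own where there are three numbers: the shift along the tool's x, y, z in m, then the turn, a rotation vector about the tool's x, y, z in rad, then the opening in per cent of the stroke, from 0 (shut) to 100 (fully open). In form: [[[x, y, z], [rx, ry, rz], fingers], ...]. A call has 1 to 20 rows; each row shifts and turns the commanded pose from where the row before left it, along the tool's axes as they then stand; what a row does not reach is not made up. A row lasts 1/10 s, in which the tool goes at most 50 mm and 8.59 degrees, less where a joint would pass 70% of its speed; a pose out of reach is approached as far as the arm can. A call is refused whole if a number of a shift passes 0.05 or a number of a turn 0.15, either way. A call with a gripper value outside its range is refused whole. The fingers move at their own pace and stop on an object; "squeeze" is the grip in N (left out, the last holds). Time passes only in rows, so rows that do not move let the fingers close. It gives the time, the measured TCP pose, the force and the opening at its end, in the units of the state.
- sense(): the state, without advancing time (a new reading comes with each control period).
- grab_frame(name): name is "scene" or "side" or "wrist"; returns a dict with "pixels" (400x640x3 uint8, red, green, blue), "intrinsics" (3x3 intrinsics, pixels), "R" (3x3) and "t" (3): a world point X has camera coordinates R X + t. Camera axes: x right, y down, z forward; pixel columns grow to the right and rows downward; lengths in mm; the calibration is good to about 2 mm. A picture is of the moment at which its call begins. There is no depth.
- sign_off(): hands the job in, once; it reports no verdict.
The state is a dict: "clock": time; "qpos": joint angles; "qvel": joint speeds; "joint_efforts": joint torques, N m; "eef_pos": TCP position; "tcp_rot": TCP orientation; "contact_force": force on the tool from outside, world axes, zero at the start; "wrist_torque": the same for the moment, N m; "opening": opening from 0.0 (shut) to 1.0 (fully open).
Only numpy, scipy, OpenCV 4.12 (cv2) and the standard library are available. Lean on these libraries where they do the work, as an engineer would, in place of code of your own. Each camera call takes 0.05 s, during which the arm holds its last target. There are 200 camera calls.

## Task

Set out today's dose: with flicks of a fingertip against its lugs, click the pill tin's dial round counter-clockwise (seen from above) until the one tall lug has clicked into line with the spout, not going past it and not the other way round. Only then press the round button in the middle of the dial well down, and let it come back up. Grip and lift nothing and leave the pill bottle, thread spool, cup and loose clothespin around it alone.

Things in the scene. Friction and masses are not known exactly. Their poses are not given: they have to be found in the camera images.
- tin: Round stainless steel pill tin, stuck fast to the surface by its suction base: 110 mm diameter, 36 mm high. Origin: centre of its underside; z up; x points from the centre towards its spout, a steel block 24 mm wide that sticks out of the tin's side to 85 mm from the centre, 29 mm high.
- spout (a point): Top edge of the spout's outer end, 85 mm from the tin's centre, 29 mm above the tin's underside.
- dial (a joint): Angle of the dial about the tin's upright axis, rad, growing counter-clockwise seen from above; 0 when the tall lug is in line with the spout. Starts two to four clicks short of 0 (about -1.80, -2.69 or -3.59). A spring detent holds it at every seventh of a turn (0.898 rad): pushed under a quarter of a click it springs back, beyond three quarters it jumps on to the next by itself and stays; left half-way it can hang.
- dial_centre (a point): Centre of the dial's flat top, 45 mm above the tin's underside. Dial: black plastic disc, 80 mm diameter, 8 mm thick, on top of the tin, with seven evenly spaced radial lugs on its edge, each 7 mm wide, from 36 to 54 mm from the axis, 37 to 57 mm above the tin's underside (the tall one to 71 mm, and 11 mm wide). Turning takes about 9 N at a lug's end.
- tall_lug (a point): Middle of the tall lug, 45 mm from the tin's axis, 54 mm above the tin's underside; turns with the dial. From the tin's x axis it stands at the angle dial; the other lugs follow every 0.898 rad.
- button (a joint): How far the round steel button is pressed, m: 0 up, 0.008 fully down. It is 26 mm in diameter, on the tin's axis in the middle of the dial, does not turn with the dial, and springs back; pressing starts at about 1.6 N and takes about 5.2 N fully down. Well down means beyond 5 mm.
- button_top (a point): Centre of the button's top face, 57 mm above the tin's underside when up.
- pill_bottle: Bystander: upright pill bottle, 42 mm diameter, 75 mm high. Origin: centre of its underside.
- spool: Bystander: upright thread spool, 34 mm diameter, 45 mm high. Origin: centre of its underside.
- cup: Bystander: ceramic cup, 72 mm diameter, 85 mm high. Origin: centre of its underside.
- clothespin: Bystander: purple clothespin lying flat, 72 mm long along its y axis, 16 mm wide, 12 mm high. Origin: its middle, underside.
There are look-alikes about, which are no part of the job. There is more than one size of the tin; the job needs the largest.

How it is judged:
By the outcome, as a careful person would: the job done as asked, in the order asked, and still so for the second after the job is handed in, with the robot touching nothing.
It also fails if it takes over 64 s, if anything falls off the work surface, if the arm or the gripper's body presses on something with over 40 N, if the wrist force passes 120 N, or if a joint passes its speed limit or range.

## Working session

There is one attempt and no reset: what is moved stays moved. The work goes in short steps, Python scripts to look and compute and a tool call to move; the robot and the scene stay as the last step left them, time stands still between calls to the robot, and variables do not carry over. Pictures are saved under pics/ and viewed, about 8 in all and at most 12, crops included, and the job is handed in when it is done.

Besides the shell and the picture viewer there is one more tool, called after ">>>" as name(argument=value, ...) on one line, values as JSON. play_rows: Moves the arm, as the interface text tells. Its arguments: {"type":"object","properties":{"moves":{"type":"array"},"squeeze":{"type":"number"}},"required":["moves"]}

```bash
mkdir -p pics
cat > h.py <<'E'
from rig import *
import numpy as np, cv2
def snap(n,f):
    d=grab_frame(n); cv2.imwrite(f'pics/{f}.png',d['pixels'][:,:,::-1]); np.savez(f'pics/{f}.npz',**d); return d
def P(d):
    return np.array(d['intrinsics'])@np.c_[d['R'],d['t']]
def proj(d,X):
    p=P(d)@np.r_[X,1]; return p[:2]/p[2]
def ray_z(d,uv,z):
    M=P(d); H=M[:,[0,1,3]].copy(); H[:,2]+=M[:,2]*z
    p=np.linalg.solve(H,[*uv,1]); return p[:2]/p[2]
def tri(d1,a,d2,b):
    p=cv2.triangulatePoints(P(d1),P(d2),np.float64(a).reshape(2,1),np.float64(b).reshape(2,1)); return (p[:3]/p[3]).ravel()
E
python3 - <<'E'
from h import *
for n in ('scene','side','wrist'):
    d=snap(n,n+'0'); print(n,(-np.array(d['R']).T@d['t']).round())
a=[cv2.imread(f'pics/{n}0.png') for n in('scene','side')]
cv2.imwrite('pics/both.png',cv2.resize(np.vstack(a),(480,600)))
print(sense())
E
```

```text
scene [1449.  106.  725.]
side [292. 815. 624.]
wrist [ 93. 623. 374.]
{'clock': 0.15, 'qpos': array([ 1.30658852e+00,  3.53513533e-01,  1.63396543e+00,  9.81212709e-06,
        1.15520616e+00, -2.39526656e-03]), 'qvel': array([ 0.00083482, -0.00223773, -0.00221679,  0.00021588,  0.00180141,
        0.00076872]), 'joint_efforts': array([-5.82933208e-04, -6.05643082e+01, -3.42338204e+01, -3.16731814e-05,
        6.00220883e-03,  3.81903840e-05]), 'eef_pos': array([161.66760589, 603.34672219, 230.71794306]), 'tcp_rot': array([-3.14050021e+00, -1.15892970e-05,  2.87977614e+00]), 'contact_force': array([-0.183779  ,  0.16075933,  0.16027612]), 'wrist_torque': array([ 0.02433174, -0.00635237, -0.03679378]), 'opening': 0.9990527736846213}
```

View pics/scene0.png

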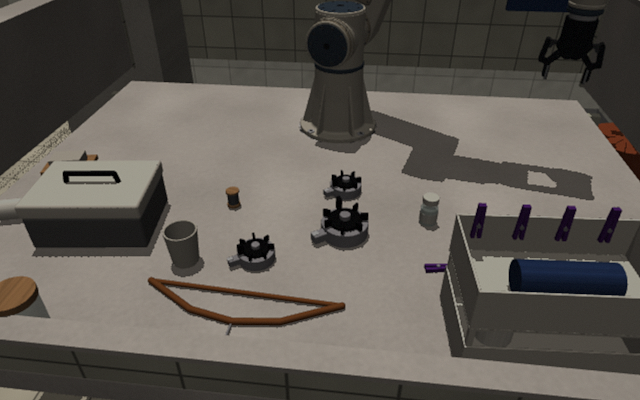

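View pics/side0.png

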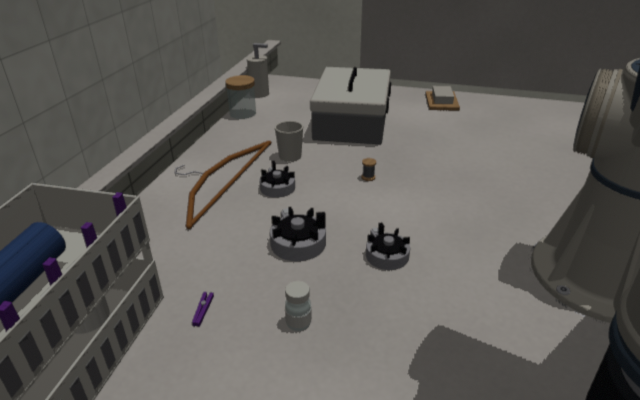

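Three tins: scene (345,222), (346,183) and (255,250); in side view (297,232), (388,245) and (277,178). The one at scene (345,222) / side (297,232) looks largest. I'll confirm this in enlarged crops.

Run:
```python
from h import *
o=[]
for n,(x,y) in (('scene',(305,190)),('side',(260,196))):
    a=cv2.imread(f'pics/{n}0.png')[y:y+64,x:x+80]
    a=cv2.resize(a,None,fx=5,fy=5,interpolation=cv2.INTER_CUBIC)
    o.append(np.uint8(255*(a/255.)**0.55))
cv2.imwrite('pics/crop1.png',np.hstack(o))
s,d=np.load('pics/scene0.npz'),np.load('pics/side0.npz')
print('button',tri(s,(345,215),d,(297.5,222)))
for z in(0,57): print(z,[ray_z(s,p,z).round() for p in((345,215),(346,178),(255,243))],[ray_z(d,p,z).round() for p in((297.5,222),(388,240),(277,174))])
```

```text
button [559.2614167   63.16514749  52.42227595]
0 [array([492.,  61.]), array([324.,  52.]), array([ 621., -137.])] [array([584.,  -8.]), array([390.,   2.]), array([ 694., -185.])]
57 [array([567.,  65.]), array([412.,  56.]), array([ 687., -118.])] [array([557.,  67.]), array([381.,  76.]), array([657., -94.])]
```

View pics/crop1.png

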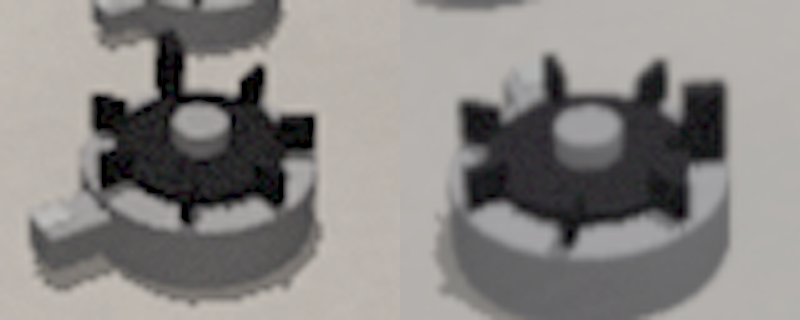

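Run:
```python
from h import *
s,d=np.load('pics/scene0.npz'),np.load('pics/side0.npz')
b=tri(s,(345.3,214),d,(297.6,221.6)); print('button',b)
t=tri(s,(339.2,198),d,(321,213)); print('tall',t)
for z in(55,57): print(ray_z(s,(345.3,214),z),ray_z(d,(297.6,221.6),z))
sp=ray_z(s,(312.4,235.4),29); print('spout',sp)
c=b[:2]; 
v=sp-c; w=t[:2]-c
print(np.hypot(*v),np.hypot(*w),np.arctan2(v[1],v[0]),np.arctan2(w[1],w[0]))
# small/other tins sizes: px width * depth / f
for p,wd in (((345,222),48),((346,188),34),((255,255),40)):
    X=np.r_[ray_z(s,p,30),30]; print(X.round(),wd*(s['R']@X+s['t'])[2]/s['intrinsics'][0,0])
for n,p in(('bottle',(428,222)),('spool',(233,205)),('cup',(184,262)),('pin',(436,268))): print(n,ray_z(s,p,0).round())
```

```text
button [558.50332821  63.96711457  54.40465447]
tall [517.15057748  45.99775682  69.54979009]
[560.88377351  64.83867841] [558.05066374  63.10522535]
[563.53546517  64.96264645] [557.11531741  65.74845053]
spout [614.27777253  -4.59114669]
88.37999675047404 45.08822253339896 -0.8878575367787513 -2.7316707230863226
[559.  65.  30.] 111.4905245070712
[417.  57.  30.] 87.06029282753563
[ 694. -118.   30.] 85.29960506359522
bottle [498. 263.]
spool [ 482. -225.]
cup [ 702. -277.]
pin [658. 269.]
```

Largest tin measured: 111 mm across, against 87 and 85 mm for the other two, so scene (345,222) is the one. Its centre is about (559,64.5), with the spout pointing at −0.89 rad. The tall lug is at −2.73, so the dial is about −1.8, which means two clicks. Moving to hover outside the gap on the left side with the fingers shut.

>>> play_rows(moves=[[[-0.0347,-0.0242,0.001],[0,0,0],0],[[-0.0347,-0.0242,0.001],[0,0,0],0],[[-0.0347,-0.0242,0.001],[0,0,0],0],[[-0.0347,-0.0242,0.001],[0,0,0],0],[[-0.0347,-0.0242,0.001],[0,0,0],0],[[-0.0347,-0.0242,0.001],[0,0,0],0],[[-0.0347,-0.0242,0.001],[0,0,0],0],[[-0.0347,-0.0242,0.001],[0,0,0],0],[[-0.0347,-0.0242,0.001],[0,0,0],0],[[-0.0347,-0.0242,0.001],[0,0,0],0],[[-0.0347,-0.0242,0.001],[0,0,0],0],[[-0.0347,-0.0242,0.001],[0,0,0],0],[[-0.0347,-0.0242,0.001],[0,0,0],0],[[-0.0347,-0.0242,0.001],[0,0,0],0],[[-0.0347,-0.0242,0.001],[0,0,0],0]])

```text
clock: 1.65
eef_pos: [571.4, 116.8, 216.1]
tcp_rot: [-3.142, -0.0, 2.88]
contact_force: [0.4, 0.7, 0.1]
opening: 0.001
```

>>> play_rows(moves=[[[0,0,0],[0,0,0.1385],0],[[0,0,0],[0,0,0.1385],0],[[0,0,0],[0,0,0.1385],0],[[0,0,0],[0,0,0.1385],0],[[0,0,0],[0,0,0.1385],0],[[0,0,0],[0,0,0.1385],0],[[0,0,0],[0,0,0.1385],0],[[0,0,0],[0,0,0.1385],0],[[0,0,0],[0,0,0.1385],0],[[0,0,0],[0,0,0.1385],0],[[0,0,0],[0,0,0.1385],0],[[0,0,0],[0,0,0],0],[[0,0,0],[0,0,0],0]])

```text
clock: 2.95
eef_pos: [570.5, 118.3, 216.2]
tcp_rot: [-3.141, 0.0, 1.36]
contact_force: [-0.5, 0.5, -0.1]
opening: -0.001
```

Run:
```python
from h import *
d=snap('wrist','w1'); s=sense(); print(s['clock'],s['eef_pos'],s['tcp_rot'],s['opening'],s['contact_force'])
def bright(n): 
    a=cv2.imread(n); return np.uint8(255*(a/255.)**0.6)
cv2.imwrite('pics/w1b.png',bright('pics/w1.png'))
print(proj(d,[559,64.5,57]),proj(d,s['eef_pos']))
```

```text
3.0 [570.47429061 118.3445917  216.14565033] [-3.14132846e+00  1.38465354e-04  1.36013978e+00] -0.001262403946637673 [-0.85421574  0.15642942  0.48319984]
[325.55783034 233.17874073] [326.37163024 255.68932071]
```

View pics/w1b.png

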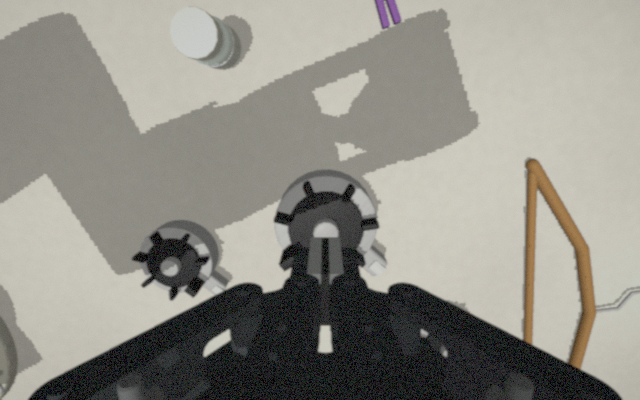

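Wrist view: the tin is centred near (326,222) and its button is half hidden at (325,231) behind the shut fingertip. The outward lugs are at (308,187) and (350,190), and the spout is to the lower right at (373,262). The finger is lined up with the gap between those two lugs. Checking with numbers.

Run:
```python
from h import *
d=np.load('pics/w1.npz'); print(d['intrinsics'][0,0])
print('rim c',ray_z(d,(326,221),36),'L,R,T',[ray_z(d,p,36).round(1) for p in((275,222),(377,222),(326,170))])
c=np.array([559,64.5])
for p in((308,187),(350,190),(281,219),(371,226)):
    v=ray_z(d,p,57)-c; print(p,np.hypot(*v),np.arctan2(v[1],v[0]))
```

```text
326.08794298863216
rim c [560.5459891   69.33274407] L,R,T [array([507.6,  79.4]), array([613.1,  57. ]), array([571.9, 123. ])]
(308, 187) 50.550654286881574 1.7012018498348285
(350, 190) 50.46225643375578 0.8780568917911054
(281, 219) 46.44713085190971 2.601995606575332
(371, 226) 45.73075227361922 -0.04081546931975271
```

Run:
```python
from h import *
a=cv2.imread('pics/w1b.png')[160:280,265:395]; a=cv2.resize(a,None,fx=5,fy=5,interpolation=cv2.INTER_CUBIC)
d=np.load('pics/w1.npz')
def circ(cx,cy,r,z,col):
    for t in np.linspace(0,6.283,90):
        p=(proj(d,[cx+r*np.cos(t),cy+r*np.sin(t),z])-[265,160])*5+2; cv2.circle(a,tuple(int(v) for v in p),1,col,-1)
circ(559,64.5,55,36,(0,0,255)); circ(560,68.5,55,36,(0,255,0)); circ(560,68.5,13,57,(0,255,0)); circ(559,64.5,13,57,(0,0,255))
cv2.imwrite('pics/w1c.png',a)
```

```text
(no output)
```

View pics/w1c.png

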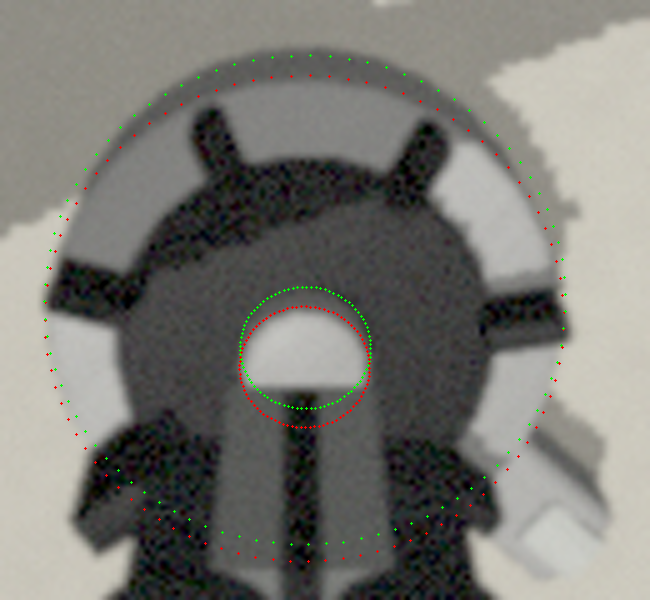

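The red model circles (centre 559,64.5) fit the rim and the button to about 1.5 mm. The finger stands in the gap between the lugs at crop (212,140) and (425,155). Descending.

>>> play_rows(moves=[[[0,0,0.04],[0,0,0],0],[[0,0,0.04],[0,0,0],0],[[0,0,0.04],[0,0,0],0],[[0,0,0.02],[0,0,0],0],[[0,0,0.015],[0,0,0],0],[[0,0,0.01],[0,0,0],0],[[0,0,0.006],[0,0,0],0],[[0,0,0],[0,0,0],0],[[0,0,0],[0,0,0],0]])

```text
clock: 3.9
eef_pos: [571.2, 118.5, 46.1]
tcp_rot: [3.14, -0.001, 1.357]
contact_force: [0.0, -0.4, 0.5]
opening: 0.001
```

>>> play_rows(moves=[[[-0.0003,-0.0055,0],[0,0,-0.1],0],[[-0.0003,-0.0055,0],[0,0,-0.1],0],[[-0.0003,-0.0055,0],[0,0,-0.1],0],[[-0.0003,-0.0055,0],[0,0,-0.1],0],[[0,0,0],[0,0,0],0]])

```text
clock: 4.4
eef_pos: [549.2, 118.8, 46.5]
tcp_rot: [3.139, -0.0, 1.758]
contact_force: [-0.1, -0.1, 1.4]
opening: 0.001
```

Run:
```python
from h import *
o=[]
for n,(x,y,w,h),f in (('wrist',(225,120,200,160),3),('scene',(295,170,100,80),6)):
    snap(n,n+'2'); a=cv2.imread(f'pics/{n}2.png')[y:y+h,x:x+w]
    a=np.uint8(255*(a/255.)**.55); o.append(cv2.resize(a,(400,320),interpolation=cv2.INTER_CUBIC))
cv2.imwrite('pics/v2.png',np.hstack(o)); print(sense()['contact_force'],sense()['wrist_torque'])
```

```text
[0.26626402 0.53357452 1.31236686] [ 0.08674078 -0.13163435 -0.01036568]
```

View pics/v2.png

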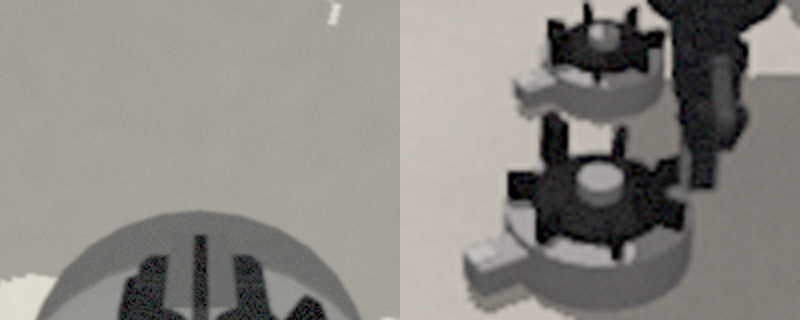

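The dial has turned about a third of a click (tall lug now at scene ≈(333,199)) with the finger behind its lug. Continuing the sweep.

>>> play_rows(moves=[[[-0.0003,-0.0055,0],[0,0,-0.1],0],[[-0.0003,-0.0055,0],[0,0,-0.1],0],[[-0.0003,-0.0055,0],[0,0,-0.1],0],[[-0.0003,-0.0055,0],[0,0,-0.1],0],[[0,0,0],[0,0,0],0],[[0,0,0],[0,0,0],0]])

```text
clock: 5.1
eef_pos: [528.8, 110.3, 45.5]
tcp_rot: [3.141, 0.0, 2.152]
contact_force: [0.3, 0.1, -1.2]
opening: 0.0
```

```bash
cat >> h.py <<'E'
def crop(n,x,y,w,h,f,out):
    a=cv2.imread(f'pics/{n}.png')[y:y+h,x:x+w]; a=np.uint8(255*(a/255.)**.55)
    cv2.imwrite(f'pics/{out}.png',cv2.resize(a,None,fx=f,fy=f,interpolation=cv2.INTER_CUBIC))
E
python3 - <<'E'
from h import *
snap('scene','s3'); crop('s3',300,180,80,64,6,'s3c')
p=sense()['eef_pos']; v=p[:2]-[558.8,64]; print(np.hypot(*v),np.arctan2(v[1],v[0]))
E
```

```text
55.15538420137865 2.1434612091581204
```

View pics/s3c.png

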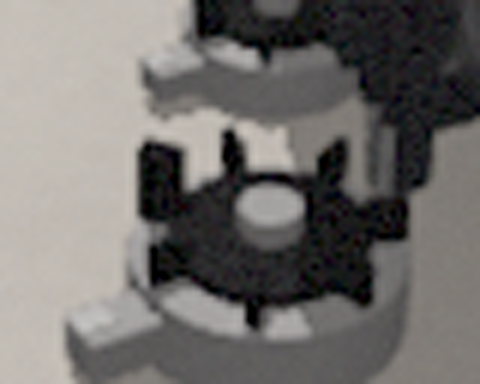

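Run:
```python
from h import *
d=np.load('pics/s3.npz')
for k in (-1.795,-1.35,-1.1,-1,-.9,-.8,-.7,-.45,0):
    t=-0.888+k; X=[558.8+45*np.cos(t),64+45*np.sin(t)]
    print(k,proj(d,[*X,71]).round(1),[proj(d,[558.8+45*np.cos(t+j*.898),64+45*np.sin(t+j*.898),57]).round(1) for j in (1,2,3)])
```

```text
-1.795 [337.9 197.1] [array([326.3, 209. ]), array([328.7, 219.2]), array([343.8, 224.9])]
-1.35 [330.9 199.8] [array([325.5, 214.1]), array([335.1, 223.1]), array([352.7, 224.2])]
-1.1 [328. 202.] [array([326.8, 217. ]), array([339.8, 224.4]), array([357. , 222.8])]
-1 [327.1 203. ] [array([327.6, 218.1]), array([341.7, 224.7]), array([358.6, 222.1])]
-0.9 [326.4 204.1] [array([328.6, 219.2]), array([343.8, 224.9]), array([360. , 221.2])]
-0.8 [325.9 205.2] [array([329.8, 220.2]), array([345.8, 224.9]), array([361.2, 220.3])]
-0.7 [325.6 206.3] [array([331.2, 221.1]), array([347.8, 224.9]), array([362.3, 219.3])]
-0.45 [325.6 209.2] [array([335.1, 223.1]), array([352.7, 224.2]), array([364.1, 216.6])]
0 [328.7 214.3] [array([343.8, 224.9]), array([360. , 221.2]), array([364.4, 211.3])]
```

Scene crop: the tall lug's top is at full-frame ≈(326.8,204) and the front lug at x≈343. That gives a dial of about −0.9, so one click is done. Centring the finger, lifting, going back and descending for the second flick.

>>> play_rows(moves=[[[-0.0003,-0.0055,0],[0,0,-0.1],0],[[0,0,0],[0,0,0],0],[[0,0,-0.015],[0,0,0],0],[[0,0,-0.02],[0,0,0],0],[[-0.0003,0.0055,0],[0,0,0.1],0],[[-0.0003,0.0055,0],[0,0,0.1],0],[[-0.0003,0.0055,0],[0,0,0.1],0],[[-0.0003,0.0055,0],[0,0,0.1],0],[[-0.0003,0.0055,0],[0,0,0.1],0],[[-0.0003,0.0055,0],[0,0,0.1],0],[[-0.0003,0.0055,0],[0,0,0.1],0],[[-0.0003,0.0055,0],[0,0,0.1],0],[[-0.0003,0.0055,0],[0,0,0.1],0],[[0,0,0],[0,0,0],0],[[0,0,0],[0,0,0],0]])

```text
clock: 6.65
eef_pos: [570.7, 118.0, 80.2]
tcp_rot: [-3.141, 0.0, 1.357]
contact_force: [-0.7, 0.8, -0.6]
opening: 0.0
```

Run:
```python
from h import *
snap('scene','s4'); crop('s4',300,180,80,64,6,'s4c')
p=sense()['eef_pos']; v=p[:2]-[558.8,64]; print(np.hypot(*v),np.arctan2(v[1],v[0]),p)
```

```text
55.25155257373167 1.358487227213295 [570.44248079 118.01098687  80.16790369]
```

View pics/s4c.png

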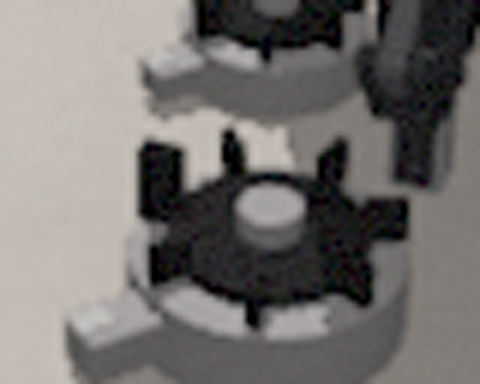

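The dial is unchanged with the finger clear (tall lug at crop (160,175)), so the first click holds. Second flick, with the same stroke.

>>> play_rows(moves=[[[0,0,0.015],[0,0,0],0],[[0,0,0.012],[0,0,0],0],[[0,0,0.007],[0,0,0],0],[[0,0,0],[0,0,0],0],[[-0.0003,-0.0055,0],[0,0,-0.1],0],[[-0.0003,-0.0055,0],[0,0,-0.1],0],[[-0.0003,-0.0055,0],[0,0,-0.1],0],[[-0.0003,-0.0055,0],[0,0,-0.1],0],[[-0.0003,-0.0055,0],[0,0,-0.1],0],[[-0.0003,-0.0055,0],[0,0,-0.1],0],[[-0.0003,-0.0055,0],[0,0,-0.1],0],[[-0.0003,-0.0055,0],[0,0,-0.1],0],[[0,0,0],[0,0,0],0],[[-0.0003,-0.0055,0],[0,0,-0.1],0],[[0,0,0],[0,0,0],0],[[0,0,-0.015],[0,0,0],0],[[0,0,-0.025],[0,0,0],0],[[0,0,-0.03],[0,0,0],0],[[0,0,0],[0,0,0],0]])

```text
clock: 8.6
eef_pos: [527.0, 107.2, 119.9]
tcp_rot: [3.136, 0.003, 2.252]
contact_force: [0.6, -0.2, -0.1]
opening: -0.005
```

Run:
```python
from h import *
snap('scene','s5'); snap('side','d5'); crop('s5',300,180,80,64,5,'s5c'); crop('d5',257,196,80,64,5,'d5c')
cv2.imwrite('pics/v5.png',np.hstack([cv2.imread(f'pics/{n}.png') for n in('s5c','d5c')]))
p=sense()['eef_pos']; v=p[:2]-[558.8,64]; print(np.hypot(*v),np.arctan2(v[1],v[0]),p)
```

```text
54.588617491770584 2.241342961124749 [524.8778493  106.76920448 116.8933729 ]
```

View pics/v5.png

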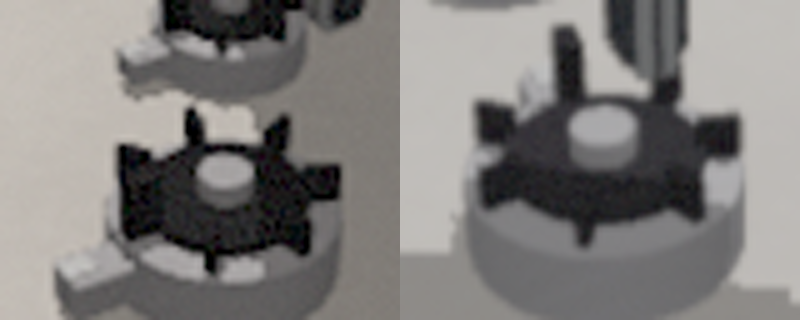

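Run:
```python
from h import *
d=np.load('pics/d5.npz');s=np.load('pics/s5.npz')
for k in (-.9,-.45,-.2,0,.2,.9):
    t=-0.888+k; X=[558.8+45*np.cos(t),64+45*np.sin(t),71]
    print(k,((proj(d,X)-[257,196])*5+[400,0]).round(),((proj(s,X)-[300,180])*5).round())
sp=[558.8+85*np.cos(.888),64-85*np.sin(.888),29]; print((proj(d,sp)-[257,196])*5+[400,0])
for x in sense()['eef_pos']-np.array([558.8,64,57]): print(x.round(1))
```

```text
-0.9 [658.  37.] [132. 120.]
-0.45 [609.  30.] [128. 146.]
-0.2 [580.  31.] [134. 160.]
0 [558.  35.] [144. 171.]
0.2 [538.  41.] [156. 181.]
0.9 [487.  78.] [220. 199.]
[529.39334632  70.70443411]
-33.9
42.8
59.9
```

In the side view the tall lug's top is at crop (567,30). The model puts dial 0 at (558,35) and −0.9 at (658,37). All seven lugs stand exactly where the lugs stood at the start detent, so the dial is clicked in at 0, in line with the spout (535,85). Next, the button.

>>> play_rows(moves=[[[-0.0273,-0.0003,0],[0,0,0],0],[[-0.0273,-0.0003,0],[0,0,0],0],[[0,0,0],[0,0,0],0],[[0,0,0.02],[0,0,0],0],[[0,0,0.02],[0,0,0],0],[[0,0,0.012],[0,0,0],0],[[0,0,0],[0,0,0],0],[[0,0,0],[0,0,0],0]])

```text
clock: 9.5
eef_pos: [558.0, 64.1, 64.1]
tcp_rot: [-3.141, -0.001, 2.256]
contact_force: [0.5, -0.4, 0.4]
opening: 0.001
```

>>> play_rows(moves=[[[0,0,0.004],[0,0,0],0],[[0,0,0.003],[0,0,0],0],[[0,0,0.003],[0,0,0],0],[[0,0,0.002],[0,0,0],0],[[0,0,0.001],[0,0,0],0],[[0,0,0],[0,0,0],0],[[0,0,0],[0,0,0],0]])

```text
clock: 10.2
eef_pos: [558.6, 64.0, 51.6]
tcp_rot: [3.141, 0.0, 2.256]
contact_force: [0.6, 0.8, 3.5]
opening: 0.003
```

>>> play_rows(moves=[[[0,0,0.0015],[0,0,0],0],[[0,0,0.001],[0,0,0],0],[[0,0,0],[0,0,0],0],[[0,0,0],[0,0,0],0]])

```text
clock: 10.6
eef_pos: [558.7, 64.0, 49.1]
tcp_rot: [3.141, 0.0, 2.256]
contact_force: [1.1, 1.6, 6.8]
opening: 0.004
```

Run:
```python
from h import *
for i in range(3):
    snap('side','d6'); s=sense(); print(s['eef_pos'][2],s['contact_force'])
```

```text
49.056968510022045 [0.98455791 2.46320697 6.88379198]
49.07007823865621 [0.60132741 1.44360916 6.71199054]
49.069066955867726 [0.95178428 1.46251647 6.1771593 ]
```

6.2–6.9 N at z = 49.1 is above the 5.2 N for full travel, so the button is fully down. Letting it up and retreating.

>>> play_rows(moves=[[[0,0,-0.004],[0,0,0],0],[[0,0,-0.006],[0,0,0],0],[[0,0,-0.015],[0,0,0],0],[[0,0,-0.03],[0,0,0],0],[[0,0,-0.04],[0,0,0],0],[[0,0,-0.04],[0,0,0],0],[[0.04,0,-0.02],[0,0,0],0],[[0.04,0,0],[0,0,0],0],[[0,0,0],[0,0,0],0],[[0,0,0],[0,0,0],0]])

```text
clock: 11.75
eef_pos: [506.8, 126.1, 204.5]
tcp_rot: [-3.141, 0.0, 2.258]
contact_force: [0.0, -0.9, 0.7]
opening: -0.004
```

Run:
```python
from h import *
snap('scene','s7'); snap('side','d7'); crop('s7',300,180,80,64,5,'s7c'); crop('d7',257,196,80,64,5,'d7c')
cv2.imwrite('pics/v7.png',np.hstack([cv2.imread(f'pics/{n}.png') for n in('s7c','d7c')]))
s=sense(); print(s['eef_pos'],s['contact_force'],s['clock'])
```

```text
[507.70227321 125.37265795 204.01587706] [-0.45281735 -0.89033096  1.19723421] 11.85
```

View pics/v7.png

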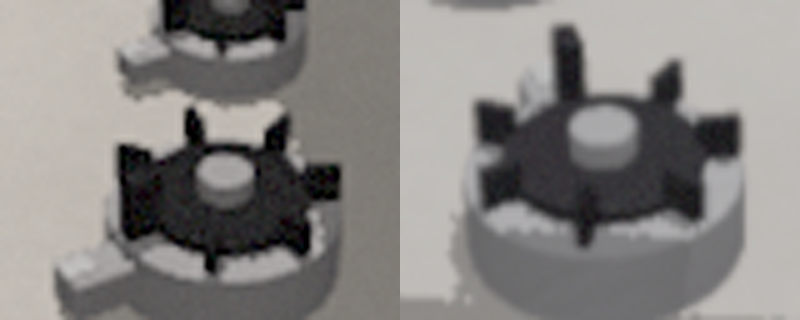

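The tall lug is in line with the spout (side crop (567,50)), the button is back up at (601,130), and the robot is clear. Handing in.

```bash
python3 -c "
from rig import *
print(sign_off())"
```

```text
the job is handed in; nothing more can be done
None
```

The dose is set on the largest tin (111 mm measured; the other two are 85–87 mm), and the job is handed in at about 12 s of the 64 s allowed. I turned the dial two clicks counter-clockwise with the shut fingertips, from about −1.8 rad to 0. I then pressed the button fully down, which took 6–7 N with the tip at z = 49 mm, and let it come back up.

- **Final check:** the last pictures show the tall lug in line with the spout, with every lug at a detent position. The button is up, the robot is clear, and the force reading is about zero.
- **Disagreements:** the side view put the dial about 0.08 rad short of 0, but the lugs stood within about 1 px of where they were at the starting detent, so I put this down to calibration. A first wrist-camera estimate of the tin's centre was about 4 mm off because I read the wall instead of the rim, and an overlay corrected it.
- **Bystanders:** I never reached near them, but I did not check their positions afterwards.

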